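Pack a stationery order from the picking rack

ROBOT

A 6-joint arm with a two-finger parallel gripper is mounted at the origin on the work surface. World frame = base frame: x ahead of the robot, y to its left, z up, the work surface at z = 0. Lengths are in m, angles in rad, forces in N, time in s.
With the tool pointing down it reaches from about 0.35 to 0.775 m from the base axis. Payload 5.5 kg.
Tool frame: the origin (TCP) lies on the centre line of the jaws, within the pads' length; the fingertips stand 11 mm ahead of it and the grasp point (between the pads) lies 8 mm behind it; z points along the fingers, y is the line along which they close (so a half turn about z gives the same grasp; the last joint's range is limited). The gripper opens to 85 mm and grips with 20 to 120 N. Pads are 22 mm wide; open, the fingers measure 114 mm over their backs; the gripper's body (76 mm by 85 mm) begins 54 mm behind the grasp point. The pads swing forward as they close: fully open they stand 13 mm farther back than shut.
Start: joints at [-1.399, 0.313, 0.046, 1.304, 0, 1.431], TCP at [0.176, -0.547, 0.242] pointing down, gripper open.
Joint ranges: [-2.76, 2.76], [-0.86, 1.69], [-1.03, 1.26], [-2.2, 2.34], [-1.47, 1.5], [-3.14, 3.14]. Speed limits (rad/s): [2.57, 2.57, 3.14, 3.14, 3.14, 3.14].

INTERFACE

Orientations are given as a unit quaternion [w, x, y, z].
In Python, from workcell import env, viewer, order, models gives the robot as it stands.
- The arm moves only by the tool drive_tool, never from a script. Its argument "series" is a list that holds one entry, the list of rows, each a list of 6 numbers: the shift along the tool's x, y, z each as a share of 120 mm, from -1 to 1, then the turn, a rotation vector about the tool's x, y, z each as a share of 180 degrees, from -1 to 1. A call has 1 to 20 rows; each row shifts and turns the commanded pose from where the row before left it, along the tool's axes as they then stand; what a row does not reach is not made up. A row lasts 1/8 s, in which the tool goes at most 62.5 mm and 10.7 degrees, less where a joint would pass 70% of its speed; a pose out of reach is approached as far as the arm can. A call with a number of a shift or a turn outside -1 to 1 is refused whole. A call with a gripper value outside its range is refused whole. "jaw" is the opening, from -1 (shut) to 1 (fully open), set as the call begins (left out, the last holds). The fingers move at their own pace and stop on an object; "grip_force" is the grip in N (left out, the last holds). Time passes only in rows, so rows that do not move let the fingers close. It gives the time, the measured TCP pose, the force, the opening and the grip force at its end, in the units of the state.
- env.get_state(): the state, without advancing time (a new reading comes with each control period).
- viewer.read_camera(name): name is "scene" or "top" or "wrist"; returns the picture (480x640x3 uint8, red, green, blue); there is no depth.
- viewer.camera_info(name): a dict with "intrinsics" (3x3 intrinsics, pixels), "R" (3x3) and "t" (3): a world point X has camera coordinates R X + t; the wrist camera has in their place "T_tool_cam" (4x4, takes a point from camera to tool coordinates, whose origin is the TCP and whose axes are the flange's). Camera axes: x right, y down, z forward; pixel columns grow to the right and rows downward; lengths in m; the calibration is good to about 2 mm. A picture is of the moment at which its call begins: read the wrist's pose just before it. camera_info takes no time and is no camera call.
- order.hand_in(): hands the job in; it is judged then, once.
Trained networks look in the newest picture that a camera, given by its name, has taken for a name from the list of things; names that differ only in an ending like _2 or _b are one class to them, and where a whole thing is asked for, a point or a joint stands for the part that bears it (a point fixed in the world has none). Each returns a list of dicts, best first, with "score" (0 to 1); they miss things now and then, are a little off and sometimes report something else, mostly with a low value. They report only what shows in the picture. A call takes as long as a camera call. They do not tell look-alikes from the thing itself.
- models.silhouettes(label, camera): "region" (480x640 bool, what is visible of it) and "location" ([column, row] in pixels, amid what is visible of it).
The state is a dict: "clock": time; "joint_pos": joint angles; "qvel": joint speeds; "tau": joint torques, N m; "tcp_pos": TCP position; "orientation": TCP orientation; "wrist_force": force on the tool from outside, world axes, zero at the start; "ft_torque": the same for the moment, N m; "finger_gap": finger opening in m; "grip_force": force on a finger pad.
Only numpy, scipy, OpenCV 4.12 (cv2) and the standard library are available. Lean on these libraries where they do the work, as an engineer would, in place of code of your own. Each camera call takes 0.05 s, during which the arm holds its last target. There are 200 camera calls.

TASK

Make up the order: take the brown tape roll and the blue stapler out of the sloped picking rack and set them down gently side by side in the open cardboard mailer, the roll flat and the stapler standing on its base. Then shut the mailer's lid fully. Leave the white tape in the rack and everything else on the bench where it is.

Things in the scene. Friction and masses are not known exactly. Their poses are not given: they have to be found in the camera images.
- rack: Grey metal picking rack, fixed, 220 mm deep (own x) by 352 mm wide (own y), with three bays side by side. Origin: centre of its underside on the bench; x points up the slope, away from the low front lip; z up. Bay floors tilt 15 degrees, falling towards own -x: floor height over the bench = 50 mm + 0.268 * own x. Bay centres at own y = -116, 0, +116 mm.
- bay_middle (a point): Centre of the floor of the rack's middle bay, 50 mm above the bench (axes as the rack, level). Each bay is 112 mm wide inside and 215 mm long along the slope. Dividers and outer sides stand 44 mm above the sloped floor, the front lip 24 mm, the back 60 mm, all 4 mm thick. The three goods are shared out one to a bay, in any order.
- tape_brown: Brown packing-tape roll, 100 mm outside and 76 mm inside diameter (12 mm wall, open core), 48 mm high, about 0.28 kg. Lies flat on the sloped floor of one bay, clear of the front lip by about 45 mm and of the back by 70 mm. Origin: centre of its underside; z is its axis, pointing up out of the bay, so it leans 15 degrees with the floor.
- stapler: Blue office stapler with black base, 150 mm long (own x), 36 mm wide (own y), 56 mm high, about 0.32 kg. Stands on its base in one bay, lengthwise down the slope. Origin: centre of its underside, x to the rear end, z up out of its base. The blue arm spans 35 to 53 mm above the underside at mid-length; grip it there across its 36 mm width (parallel sides).
- tape_white: White tape roll, same size as the brown one, in another bay of the rack; it stays there. Origin: centre of its underside.
- mailer: Open cardboard mailing box, fixed to the bench, outside 198 mm (own x) by 248 mm (own y) by 70 mm high, walls and floor 4 mm thick. Origin: centre of its underside; z up. The lid hinge runs along the top of its +x wall; the -x wall, away from the hinge, is the front.
- lid (a joint): Lid hinge of the mailer, rad: 0 = shut, flat on the rim; 1.57 = upright; 1.75 to 2.05 at the start. It stays where it is left (friction 0.11 N m: about 1 N at the edge moves it). Panel 198 x 248 mm, 4 mm thick; a 34 mm tuck flap along its free edge, square to the panel, goes down inside the front wall as it shuts (keep goods 10 mm clear of that wall).
- lid_hinge (a point): Middle of the lid's hinge line, on top of the mailer's +x wall, 71 mm above the bench. Its axes are the mailer's.
- lid_edge (a point): Middle of the lid's free edge (moves with the lid), 198 mm from the hinge line.
- tape_gun: Red tape gun with a roll on it and a black grip, lying on its side, about 160 by 210 mm and 62 mm high; bystander. Origin under its middle.
- rubber_stamp: Wooden hand stamp, 70 x 32 mm, 76 mm high; bystander. Origin: centre of its underside.
- marker: White marker with black cap, 140 mm long, lying on the bench; bystander. Origin near the middle of its underside.
- scissors: Scissors with orange handles, 180 mm long, lying flat; bystander. Origin at the rivet.
- glue_bottle: White glue bottle, 56 mm diameter, 150 mm high; bystander. Origin: centre of its underside.
- pen_cup: Black cup with pens, 84 mm diameter, about 150 mm high; bystander. Origin: centre of its underside.
Mind the look-alikes: they are no part of the job. What is shaped like the tape_brown but pink is not meant.

How it is judged:
By the outcome, as a careful person would: the job done as asked, in the order asked, and still so for the second after the job is handed in, with the robot touching nothing.
It also fails if it takes over 70 s, if anything falls off the work surface, if the arm or the gripper's body presses on something with over 40 N, if the wrist force passes 120 N, or if a joint passes its speed limit or range.

## Working session

There is one attempt and no reset: what is moved stays moved. The work goes in short steps, Python scripts to look and compute and a tool call to move; the robot and the scene stay as the last step left them, time stands still between calls to the robot, and variables do not carry over. Pictures are saved under pics/ and viewed, at most 10 in all, crops included, and the job is handed in when it is done.

Besides the shell and the picture viewer there is one more tool, called after "Call:" as name([rows], argument=value, ...), one row to a line, values as JSON. drive_tool: Moves the arm, as the interface text tells. Its arguments: {"type":"object","properties":{"series":{"type":"array"},"jaw":{"type":"number"},"grip_force":{"type":"number"}},"required":["series"]}

```bash
ls; mkdir -p pics; python3 - <<'E'
from workcell import env, viewer, order, models
import cv2,numpy as np
np.set_printoptions(precision=4,suppress=True)
s=env.get_state();print(s['clock'],s['tcp_pos'],s['orientation'],s['finger_gap'])
for c in ['scene','top']:
    im=viewer.read_camera(c);cv2.imwrite(f'pics/{c}0.png',im[:,:,::-1])
    i=viewer.camera_info(c);print(c,i['intrinsics'],i['R'],i['t'],-i['R'].T@i['t'])
    for l in ['rack','tape_brown','stapler','tape_white','mailer','lid']:
        print(l,[(round(float(d['score']),2),np.array(d['location']).round(),d['region'].sum()) for d in models.silhouettes(l,c)][:4])
print(viewer.camera_info('wrist'))
E
```

```text
pics
0.0 [ 0.1763 -0.5468  0.2414] [-0.0009  0.9879  0.1552 -0.    ] 0.08560609358388376
scene [[600.0132   0.     309.8685]
 [  0.     600.0132 235.6293]
 [  0.       0.       1.    ]] [[-0.7748  0.6321 -0.0096]
 [ 0.5335  0.6458 -0.5462]
 [-0.3391 -0.4283 -0.8376]] [ 0.4735 -0.1681  1.4764] [0.9571 0.4416 1.1493]
rack [(0.92, array([280., 200.]), np.int64(10042)), (0.17, array([463., 358.]), np.int64(4553))]
tape_brown [(0.94, array([183., 216.]), np.int64(1358)), (0.91, array([255., 146.]), np.int64(1201))]
stapler [(0.68, array([320., 211.]), np.int64(1479))]
tape_white [(0.97, array([285., 176.]), np.int64(1462))]
mailer [(0.79, array([405., 342.]), np.int64(17528))]
lid [(0.59, array([464., 353.]), np.int64(4665))]
top [[439.5892   0.     322.3989]
 [  0.     439.5892 237.8267]
 [  0.       0.       1.    ]] [[-0.0131 -0.9997  0.0219]
 [-0.9878  0.0095 -0.1553]
 [ 0.155  -0.0237 -0.9876]] [-0.1328  0.5409  0.9832] [ 0.3802 -0.1146  1.0579]
rack [(0.65, array([376., 256.]), np.int64(12554))]
tape_brown [(0.94, array([437., 268.]), np.int64(976)), (0.67, array([404., 163.]), np.int64(975))]
stapler [(0.76, array([328., 271.]), np.int64(1205))]
tape_white [(0.59, array([389., 278.]), np.int64(1021))]
mailer [(0.84, array([150., 236.]), np.int64(19477)), (0.51, array([105., 234.]), np.int64(9113)), (0.32, array([236., 152.]), np.int64(2921))]
lid [(0.84, array([106., 235.]), np.int64(9089))]
{'intrinsics': array([[416.0957,   0.    , 315.6932],
       [  0.    , 416.0957, 232.8961],
       [  0.    ,   0.    ,   1.    ]]), 'T_tool_cam': array([[ 0.    , -0.9539, -0.3001,  0.0772],
       [ 1.    , -0.0001,  0.0003,  0.    ],
       [-0.0003, -0.3001,  0.9539, -0.1317],
       [ 0.    ,  0.    ,  0.    ,  1.    ]])}
```

View pics/scene0.png

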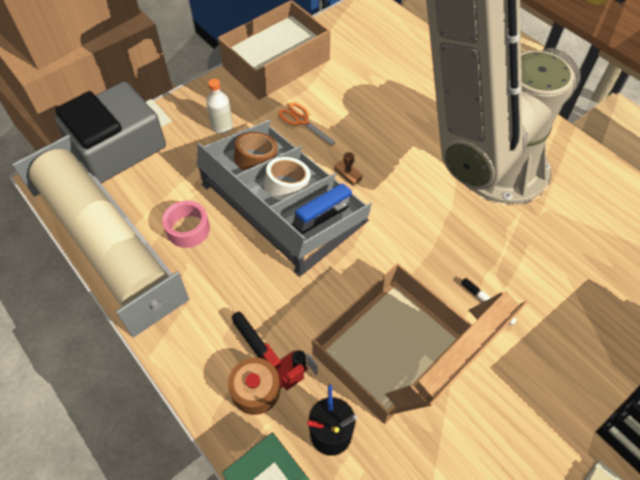

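View pics/top0.png

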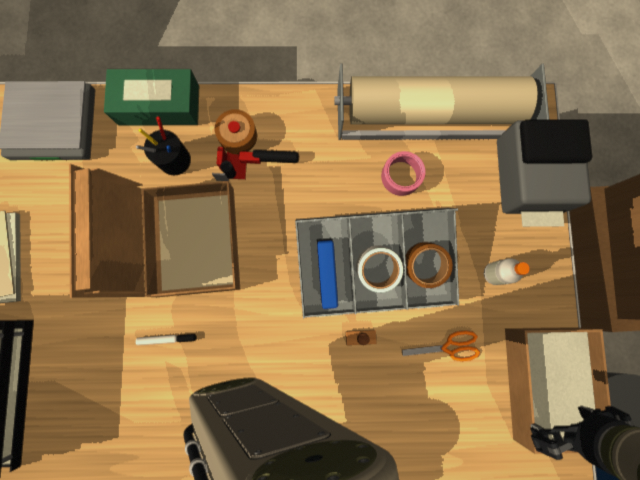

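The scene view shows the brown roll at (255,150), the white roll at (287,175), the stapler at (323,205) and the pink decoy at (187,224). The top view puts the mailer at about (190,238), with its lid hinge on the world +y side. The rack is near (378,262), and its low lip faces the robot. Next I fit the geometry to the silhouettes in both views.

```bash
cat > h.py <<'E'
from workcell import env, viewer, order, models
import cv2,numpy as np
from scipy.optimize import minimize
from scipy.spatial.transform import Rotation as Ro
np.set_printoptions(precision=4,suppress=True)
def cam(c):
    i=viewer.camera_info(c)
    if 'R' in i: return i['intrinsics'],i['R'],i['t']
    s=env.get_state();q=s['orientation'];T=np.eye(4)
    T[:3,:3]=Ro.from_quat([q[1],q[2],q[3],q[0]]).as_matrix();T[:3,3]=s['tcp_pos']
    M=np.linalg.inv(T@i['T_tool_cam']);return i['intrinsics'],M[:3,:3],M[:3,3]
def proj(C,P):
    K,R,t=C;p=(np.atleast_2d(P)@R.T+t)@K.T;return p[:,:2]/p[:,2:]
def ray(C,uv):
    K,R,t=C;d=R.T@np.linalg.inv(K)@np.array([uv[0],uv[1],1.]);return -R.T@t,d/np.linalg.norm(d)
def onplane(C,uv,z):
    o,d=ray(C,uv);return o+d*(z-o[2])/d[2]
def tri(rs):
    A=sum(np.eye(3)-np.outer(d,d) for o,d in rs);b=sum((np.eye(3)-np.outer(d,d))@o for o,d in rs);return np.linalg.solve(A,b)
def hullmask(C,Ps):
    m=np.zeros((480,640),np.uint8)
    for P in Ps: cv2.fillConvexPoly(m,cv2.convexHull((proj(C,P)*16).round().astype(np.int32)),1,shift=4)
    return m.astype(bool)
def rz(a): return Ro.from_euler('z',a).as_matrix()
def pose2(p,P): return P@rz(p[2]).T+np.array([p[0],p[1],0])
def fit(f,views,p0,step):
    """views: [(cam, mask)], f(p)->list of point sets"""
    def cost(p):
        s=0
        for C,m in views:
            h=hullmask(C,f(p));s+=1-(h&m).sum()/(h|m).sum()
        return s/len(views)
    best=None
    for k in (1,.3,.1):
        x0=p0 if best is None else best.x
        sim=np.vstack([x0]+[np.array(x0)+np.eye(len(x0))[i]*step[i]*k for i in range(len(x0))])
        best=minimize(cost,x0,method='Nelder-Mead',options=dict(initial_simplex=sim,xatol=1e-5,fatol=1e-5))
    return best.x,best.fun
def hullof(m):
    o=np.zeros(m.shape,np.uint8);cv2.fillConvexPoly(o,cv2.convexHull(cv2.findNonZero(m.astype(np.uint8))),1);return o.astype(bool)
T15=np.tan(np.radians(15))
def rackpts(p):
    P=[]
    for sy in (-.176,.176):
        P+=[[-.11,sy,0],[.11,sy,0],[-.11,sy,.0205+.044],[.11,sy,.0795+.06]]
    return [pose2(p,np.array(P))]
def mailpts(p):
    box=np.array([[a,b,c] for a in(-.099,.099) for b in(-.124,.124) for c in(0,.07)])
    def lid(x,n): # x from hinge, n outward normal
        c,s=np.cos(p[3]),np.sin(p[3]);return [.099-x*c-n*s*-1*0+ (n*s if False else 0)+0, x, n]
    c,s=np.cos(p[3]),np.sin(p[3])
    L=lambda x,n,y:[.099-x*c+n*s,y,.071+x*s+n*c]
    pan=np.array([L(x,n,y) for x in(0,.198) for n in(0,.004) for y in(-.124,.124)])
    fl=np.array([L(x,n,y) for x in(.194,.198) for n in(0,-.034) for y in(-.12,.12)])
    return [pose2(p,q) for q in(box,pan,fl)]
def rollpts(p,rackyaw):
    a=np.linspace(0,2*np.pi,60);R=rz(rackyaw)@Ro.from_euler('y',-15,degrees=True).as_matrix()
    P=np.vstack([np.c_[.05*np.cos(a),.05*np.sin(a),a*0+z] for z in(0,.048)]);return [P@R.T+np.array(p)]
E
sed -i '/def lid(x,n)/,+1d' h.py
python3 - <<'E'
from h import *
for c in('scene','top'): viewer.read_camera(c)
C={c:cam(c) for c in('scene','top')}
S=lambda l,i=0:[(C[c],models.silhouettes(l,c)) for c in C]
g=S('rack');V=[(c,hullof(d[0]['region'])) for c,d in g]
for x in([.36,-.2,.05],):
    r,e=fit(rackpts,V,x,[.03,.03,.1]);print('rack',r,e)
g=S('mailer');l=S('lid');V=[(c,d[0]['region']|dl[0]['region']) for (c,d),(_,dl) in zip(g,l)]
m,e=fit(mailpts,V,[.38,.2,1.57,1.9],[.03,.03,.1,.1]);print('mailer',m,e)
Ri=rz(r[2]).T
for l,h in(('tape_brown',.048),('tape_white',.048),('stapler',.05)):
    s=[]
    for c in C:
        ds=[d for d in models.silhouettes(l,c)]
        # keep those that fall in rack
        ok=[d for d in ds if np.all(abs((Ri@(onplane(C[c],d['location'],.07)-[r[0],r[1],0]))[:2])<[.12,.18])]
        if ok:s.append((C[c],hullof(ok[0]['region']))) 
    P=tri([ray(c,np.argwhere(m_).mean(0)[::-1]) for c,m_ in s]);print(l,len(s),'tri',P,'rack frame',Ri@(P-[r[0],r[1],0]))
    if l!='stapler':
        p,e=fit(lambda q:rollpts(q,r[2]),s,[P[0],P[1],P[2]-.024],[.01,.01,.01]);q=Ri@(p-[r[0],r[1],0]);print('  fit',p,e,'rack',q,'floor',.05+T15*q[0])
E
```

```text
rack [ 0.4796 -0.2601  0.067 ] 0.034522495288360155
mailer [0.5384 0.1665 1.6449 1.8624] 0.03285083094480251
tape_brown 2 tri [ 0.4729 -0.3763  0.0795] rack frame [-0.0145 -0.1155  0.0795]
  fit [ 0.4786 -0.3735  0.0501] 0.11498687017969222 rack [-0.0087 -0.1131  0.0501] floor 0.0476772702816226
tape_white 2 tri [ 0.4653 -0.2654  0.0763] rack frame [-0.0147 -0.0044  0.0763]
  fit [ 0.4728 -0.2627  0.0497] 0.08602584966360027 rack [-0.007  -0.0022  0.0497] floor 0.048126432069827606
stapler 1 tri [0.9803 0.4689 1.1991] rack frame [0.5483 0.6938 1.1991]
```

```bash
cat >> h.py <<'E'
RK=np.array([.4796,-.2601,.067]); ML=np.array([.5384,.1665,1.6449,1.8624])
def toolR(yaw,tilt=0):  # tool down, x at yaw; tilted about world axis perpendicular to rack x by slope
    R=np.array([[np.cos(yaw),np.sin(yaw),0],[np.sin(yaw),-np.cos(yaw),0],[0,0,-1.]])
    a=rz(RK[2])@np.array([0,1,0]);return Ro.from_rotvec(-a*np.radians(tilt)).as_matrix()@R
def rackw(p): return rz(RK[2])@np.array(p)+[RK[0],RK[1],0]
def mailw(p): return rz(ML[2])@np.array(p)+[ML[0],ML[1],0]
def cur():
    s=env.get_state();q=s['orientation'];return Ro.from_quat([q[1],q[2],q[3],q[0]]).as_matrix(),np.array(s['tcp_pos'])
def rows(R1,p1,start=None,v=.05,w=9.,n=0):
    R0,p0=start or cur();d=Ro.from_matrix(R0.T@R1).as_rotvec()
    n=n or max(1,int(np.ceil(max(np.linalg.norm(p1-p0)/v,np.degrees(np.linalg.norm(d))/w))))
    out=[];R=R0
    for k in range(n):
        out.append([round(float(x),3)+0 for x in np.r_[R.T@(p1-p0)/n/.12,d/n/np.pi]]);R=R@Ro.from_rotvec(d/n).as_matrix()
    print(n,str(out).replace(' ',''));return R1,p1
E
python3 - <<'E'
from h import *
y=RK[2]+np.pi/2;R=toolR(y,15);print(R)
n=-R[:,2]
roll=rackw([-.0115,-.1145,.05-.0115*T15]);print('roll',roll)
xr=R[:,1]
p=roll+xr*.044+n*.022; print('grasp tcp',p)
rows(R,p+n*.1)
E
```

```text
[[-0.0669  0.9638  0.2582]
 [ 0.9978  0.0647  0.0173]
 [ 0.      0.2588 -0.9659]]
roll [ 0.4758 -0.3751  0.0469]
grasp tcp [ 0.5125 -0.3726  0.0796]
9 [[0.323,-0.064,0.061,-0.008,0.006,-0.047],[0.327,-0.018,0.067,-0.008,0.006,-0.047],[0.325,0.028,0.073,-0.008,0.006,-0.047],[0.316,0.073,0.08,-0.008,0.006,-0.047],[0.301,0.116,0.089,-0.008,0.006,-0.047],[0.279,0.157,0.098,-0.008,0.006,-0.047],[0.251,0.193,0.107,-0.008,0.006,-0.047],[0.219,0.225,0.117,-0.008,0.006,-0.047],[0.181,0.251,0.127,-0.008,0.006,-0.047]]
```

Call:
drive_tool([
  [[0.323,-0.064,0.061,-0.008,0.006,-0.047],[0.327,-0.018,0.067,-0.008,0.006,-0.047],[0.325,0.028,0.073,-0.008,0.006,-0.047],[0.316,0.073,0.08,-0.008,0.006,-0.047],[0.301,0.116,0.089,-0.008,0.006,-0.047],[0.279,0.157,0.098,-0.008,0.006,-0.047],[0.251,0.193,0.107,-0.008,0.006,-0.047],[0.219,0.225,0.117,-0.008,0.006,-0.047],[0.181,0.251,0.127,-0.008,0.006,-0.047],[0,0,0,0,0,0],[0,0,0,0,0,0]],
], jaw=0.0, grip_force=60)

```text
clock: 2.78
tcp_pos: [0.4856, -0.3733, 0.1755]
orientation: [0.091, 0.674, 0.728, 0.093]
wrist_force: [-0.5, -0.1, -0.8]
finger_gap: 0.0428
grip_force: 0.0
```

```bash
python3 - <<'E'
from h import *
C=cam('wrist');im=viewer.read_camera('wrist')
y=RK[2]+np.pi/2;R=toolR(y,15);n=-R[:,2];roll=rackw([-.0115,-.1145,.05-.0115*T15])
d=[d for d in models.silhouettes('tape_brown','wrist')]
out=im[:,:,::-1].copy()
for k in d[:2]:
    print(k['score'],k['location'],k['region'].sum())
m=d[0]['region'];cs,_=cv2.findContours(m.astype(np.uint8),cv2.RETR_LIST,cv2.CHAIN_APPROX_NONE);cv2.drawContours(out,cs,-1,(0,255,0),1)
a=np.linspace(0,2*np.pi,60)
for rr in(.05,.038):
    P=roll+np.c_[rr*np.cos(a),rr*np.sin(a),a*0+.048]@np.c_[R[:,1],-R[:,0],n].T
    cv2.polylines(out,[proj(C,P).round().astype(np.int32)],True,(255,0,0),1)
cv2.imwrite('pics/w1.png',out)
print(cur()[1],env.get_state()['clock'],env.get_state()['finger_gap'])
E
```

```text
0.94 [213.9, 267.5] 17293
0.57 [545.6, 174.7] 10227
[ 0.4853 -0.3739  0.1758] 2.875 0.04312271107381113
```

View pics/w1.png

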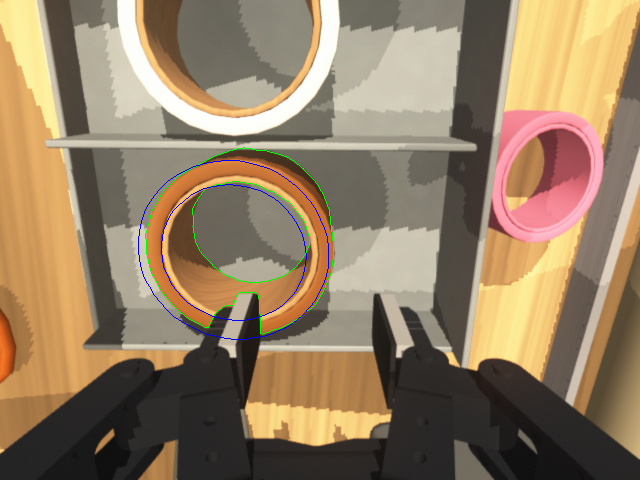

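The wrist view shows the brown roll's top ring centred near (238,247), a few pixels to the right of the prediction in blue. The fingers show at (245,330) and (385,330), and the pink decoy is outside the rack. I refine the pose from all three views.

```bash
python3 - <<'E'
from h import *
from functools import partial
Cw=cam('wrist');viewer.read_camera('wrist')
d=models.silhouettes('tape_brown','wrist')[0]['region'];
roll=rackw([-.0115,-.1145,.05-.0115*T15])
ok=np.ones((480,640),bool);ok[285:]=False
m=hullof(d)&ok
Cs=cam('scene');viewer.read_camera('scene');Ct=cam('top');viewer.read_camera('top')
def cost(p,V):
    s=0
    for C,m,o in V:
        h=hullmask(C,rollpts(p,RK[2]))&o;s+=1-(h&m).sum()/(h|m).sum()
    return s/len(V)
def run(V,p0):
    for k in(.008,.002): 
        b=minimize(cost,p0,args=(V,),method='Nelder-Mead',options=dict(initial_simplex=np.vstack([p0,p0+np.eye(3)*k]),xatol=1e-5,fatol=1e-6));p0=b.x
    q=rz(RK[2]).T@(b.x-[RK[0],RK[1],0]);print(b.x,b.fun,'rack',q,'floor',.05+T15*q[0]);return b.x
run([(Cw,m,ok)],roll)
R=toolR(RK[2]+np.pi/2,15)
# height fixed to floor
def c2(q): return cost(rackw([q[0],q[1],.05+T15*q[0]]),[(Cw,m,ok)])
b=minimize(c2,[-.0115,-.1145],method='Nelder-Mead',options=dict(initial_simplex=[[-.0115,-.1145],[-.005,-.1145],[-.0115,-.108]]));print('floor-fixed',b.x,b.fun,rackw([b.x[0],b.x[1],.05+T15*b.x[0]]))
E
```

```text
[ 0.4793 -0.3743  0.0447] 0.004879828521913598 rack [-0.0079 -0.114   0.0447] floor 0.04787210828782505
floor-fixed [-0.0085 -0.1137] 0.013102014999548217 [ 0.4787 -0.3742  0.0477]
```

```bash
python3 - <<'E'
from h import *
R=toolR(RK[2]+np.pi/2,15);n=-R[:,2];roll=np.array([.479,-.3743,.046])
p=roll+R[:,1]*.044+n*.022;print(p)
a=rows(R,p+n*.06);rows(R,p,a,v=.025)
E
```

```text
[ 0.5157 -0.3718  0.0786]
1 [[0.002,0.035,0.348,0.0,0.001,0.003]]
3 [[0.0,0.0,0.167,0.0,0.0,0.0],[0.0,0.0,0.167,0.0,0.0,0.0],[0.0,0.0,0.167,0.0,0.0,0.0]]
```

Call:
drive_tool([
  [[0.002,0.035,0.348,0,0.001,0.003],[0,0,0.167,0,0,0],[0,0,0.167,0,0,0],[0,0,0.167,0,0,0],[0,0,0,0,0,0]],
])

```text
clock: 3.7
tcp_pos: [0.5152, -0.3704, 0.0765]
orientation: [0.088, 0.677, 0.725, 0.095]
wrist_force: [0.4, 0.4, -0.4]
finger_gap: 0.0425
grip_force: 0.0
```

Call:
drive_tool([
  [[0,0,0,0,0,0],[0,0,0,0,0,0],[0,0,0,0,0,0],[0,0,0,0,0,0]],
], jaw=-1, grip_force=60)

```text
clock: 4.2
tcp_pos: [0.5166, -0.3719, 0.0795]
orientation: [0.091, 0.676, 0.725, 0.095]
wrist_force: [-2.1, 0.4, 5.6]
finger_gap: 0.0106
grip_force: 55.9
```

```bash
python3 - <<'E'
from h import *
R0,p0=cur();p1=p0+[-.01,0,.11];a=rows(R0,p1)
R=toolR(ML[2]);p=mailw([0,.014,.0]);p[2]=.17;print(p)
a=rows(R,p,a);b=p.copy();b[2]=.034;rows(R,b,a,v=.04)
E
```

```text
3 [[0.001,0.053,-0.302,0.0,0.0,0.0],[0.001,0.053,-0.302,0.0,0.0,0.0],[0.001,0.053,-0.302,0.0,0.0,0.0]]
[0.5244 0.1655 0.17  ]
11 [[0.405,0.036,0.024,0.008,0.0,0.0],[0.405,0.037,0.023,0.008,0.0,0.0],[0.405,0.038,0.022,0.008,0.0,0.0],[0.405,0.039,0.022,0.008,0.0,0.0],[0.405,0.039,0.021,0.008,0.0,0.0],[0.405,0.04,0.02,0.008,0.0,0.0],[0.405,0.041,0.019,0.008,0.0,0.0],[0.405,0.041,0.018,0.008,0.0,0.0],[0.405,0.042,0.017,0.008,0.0,0.0],[0.405,0.042,0.017,0.008,0.0,0.0],[0.405,0.043,0.016,0.008,0.0,0.0]]
4 [[0.0,0.0,0.283,0.0,0.0,0.0],[0.0,0.0,0.283,0.0,0.0,0.0],[0.0,0.0,0.283,0.0,0.0,0.0],[0.0,0.0,0.283,0.0,0.0,0.0]]
```

Call:
drive_tool([
  [[0.001,0.053,-0.302,0,0,0],[0.001,0.053,-0.302,0,0,0],[0.001,0.053,-0.302,0,0,0],[0.405,0.036,0.024,0.008,0,0],[0.405,0.037,0.023,0.008,0,0],[0.405,0.038,0.022,0.008,0,0],[0.405,0.039,0.022,0.008,0,0],[0.405,0.039,0.021,0.008,0,0],[0.405,0.04,0.02,0.008,0,0],[0.405,0.041,0.019,0.008,0,0],[0.405,0.041,0.018,0.008,0,0],[0.405,0.042,0.017,0.008,0,0],[0.405,0.042,0.017,0.008,0,0],[0.405,0.043,0.016,0.008,0,0],[0,0,0,0,0,0],[0,0,0,0,0,0]],
])

```text
clock: 6.2
tcp_pos: [0.5248, 0.1657, 0.1679]
orientation: [-0.005, 0.682, 0.731, -0.006]
wrist_force: [0.1, 0.6, -1.7]
finger_gap: 0.0107
grip_force: 59.7
```

```bash
python3 - <<'E'
from h import *
R0,p0=cur();print(p0,R0,env.get_state()['finger_gap'],env.get_state()['wrist_force'])
C=cam('wrist');im=viewer.read_camera('wrist');out=im[:,:,::-1].copy()
for z in(.07,.004):
    P=[mailw([a*.095,b*.12,z]) for a,b in((-1,-1),(-1,1),(1,1),(1,-1))]
    cv2.polylines(out,[proj(C,P).round().astype(np.int32)],True,(255,0,0),1)
cv2.imwrite('pics/w2.png',out)
cv2.imwrite('pics/s2.png',viewer.read_camera('scene')[:,:,::-1])
cv2.imwrite('pics/j2.png',np.hstack([cv2.resize(out,(400,300)),cv2.resize(cv2.imread('pics/s2.png'),(400,300))]))
R=toolR(ML[2]);p=mailw([0,.014,.0]);p[2]=.07;rows(R,p)
E
```

```text
[0.5248 0.1657 0.1679] [[-0.0697  0.9975 -0.0152]
 [ 0.9976  0.0696 -0.0026]
 [-0.0016 -0.0154 -0.9999]] 0.010725533951117113 [ 0.105   0.5695 -1.7083]
2 [[0.003,0.004,0.41,-0.002,0.0,-0.001],[0.003,0.001,0.41,-0.002,0.0,-0.001]]
```

View pics/j2.png

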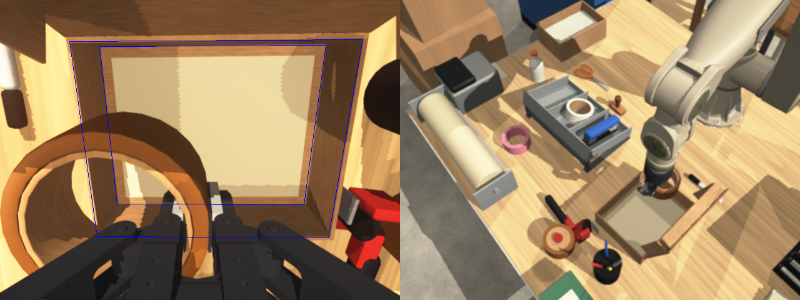

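The wrist view (left) shows the roll held at its near wall, with its ring centred near (105,215) of the half-size picture. The mailer model matches the box within a few pixels. The scene view shows the roll hanging over the mailer. I check its tilt in the grip.

```bash
python3 - <<'E'
from h import *
C=cam('wrist');viewer.read_camera('wrist')
Cs=cam('scene');viewer.read_camera('scene')
R0,p0=cur();V=[]
for c,n in((C,'wrist'),):
    d=models.silhouettes('tape_brown',n);print(n,[(k['score'],k['location']) for k in d])
    k=d[0]
    o=np.ones((480,640),bool)
    if n=='wrist': o[:,285:]=False;o[340:]=False
    V.append((c,hullof(k['region'])&o,o))
a=np.linspace(0,2*np.pi,60);B=np.vstack([np.c_[.05*np.cos(a),.05*np.sin(a),a*0+z] for z in(0,.048)])
def cost(q):
    P=B@Ro.from_rotvec([q[3],q[4],0]).as_matrix().T+[q[0],-.044+q[1],q[2]-.026]  # z here up(-tool z)
    P=P*[1,1,-1];W=P@R0.T+p0
    return sum(1-((h:=hullmask(c,[W])&o)&m).sum()/(h|m).sum() for c,m,o in V)
x=np.zeros(5)
for s in(1,.3,.1):
    b=minimize(cost,x,method='Nelder-Mead',options=dict(initial_simplex=np.vstack([x,x+np.diag([.01,.01,.01,.2,.2])*s]),maxiter=600));x=b.x
print(b.x,b.fun)
E
```

```text
wrist []Traceback (most recent call last):
  File "<stdin>", line 7, in <module>
IndexError: list index out of range
```

Call:
drive_tool([
  [[0.003,0.004,0.41,-0.002,0,-0.001],[0.003,0.001,0.41,-0.002,0,-0.001],[0,0,0.12,0,0,0],[0,0,0.1,0,0,0],[0,0,0,0,0,0],[0,0,0,0,0,0]],
])

```text
clock: 7.2
tcp_pos: [0.5261, 0.1665, 0.0452]
orientation: [0.001, 0.68, 0.733, 0.0]
wrist_force: [0.8, 0.1, -2.6]
finger_gap: 0.0101
grip_force: 59.9
```

```bash
python3 - <<'E'
from h import *
s=env.get_state();print(s['tcp_pos'],s['wrist_force'])
im=viewer.read_camera('scene')[:,:,::-1];C=cam('scene');R0,p0=cur()
u,v=proj(C,[mailw([0,0,.07])])[0];u,v=int(u),int(v)
a=cv2.resize(im[v-90:v+90,u-120:u+120],(480,360),interpolation=cv2.INTER_CUBIC)
w=cv2.resize(viewer.read_camera('wrist')[:,:,::-1],(320,240))
o=np.zeros((360,800,3),np.uint8);o[:,:480]=a;o[:240,480:]=w;cv2.imwrite('pics/j3.png',o)
E
```

```text
[0.5261 0.1665 0.0452] [ 0.8256  0.1469 -2.5687]
```

View pics/j3.png

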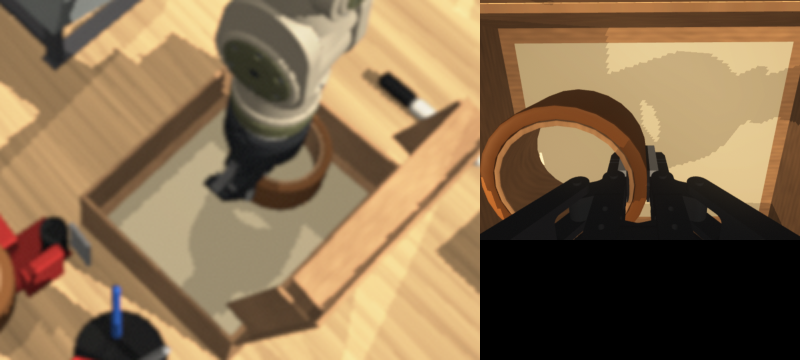

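The close view shows the roll inside the mailer walls and roughly level, just above the floor. Its left edge is near (485,180) in the wrist inset.

Call:
drive_tool([
  [[0,0,0.07,0,0,0],[0,0,0.04,0,0,0],[0,0,0.02,0,0,0],[0,0,0,0,0,0]],
])

```text
clock: 7.8
tcp_pos: [0.5244, 0.1663, 0.0277]
orientation: [-0.0, 0.68, 0.733, -0.001]
wrist_force: [-0.4, -0.6, -2.6]
finger_gap: 0.0106
grip_force: 59.6
```

Call:
drive_tool([
  [[0,0,0.02,0,0,0],[0,0,0.01,0,0,0],[0,0,0,0,0,0]],
])

```text
clock: 8.18
tcp_pos: [0.5251, 0.1664, 0.0257]
orientation: [0.0, 0.68, 0.733, -0.001]
wrist_force: [-2.2, -0.1, 6.1]
finger_gap: 0.0106
grip_force: 60.7
```

Call:
drive_tool([
  [[0,0,0,0,0,0],[0,0,0,0,0,0],[0,0,0,0,0,0]],
], jaw=-0.2)

```text
clock: 8.55
tcp_pos: [0.5248, 0.1663, 0.0245]
orientation: [-0.0, 0.68, 0.733, -0.001]
wrist_force: [-0.6, -0.4, -0.8]
finger_gap: 0.0342
grip_force: 0.0
```

```bash
python3 - <<'E'
from h import *
s=env.get_state();print(s['tcp_pos'],s['wrist_force'],s['finger_gap'])
# lift, then go to stapler hover (for a wrist look): stapler bay centre own y=+.116
R0,p0=cur();a=rows(R0,p0+[0,0,.15],v=.05)
R=toolR(RK[2],15);n=-R[:,2]
p=rackw([0,.116,.05])+n*(.036+.12);print(R,p);rows(R,p,a)
E
```

```text
[0.5248 0.1663 0.0245] [-0.5591 -0.4238 -0.7969] 0.03418544893788356
3 [[0.0,-0.001,-0.417,0.0,0.0,0.0],[0.0,-0.001,-0.417,0.0,0.0,0.0],[0.0,-0.001,-0.417,0.0,0.0,0.0]]
[[ 0.9638  0.0669  0.2582]
 [ 0.0647 -0.9978  0.0173]
 [ 0.2588  0.     -0.9659]] [ 0.4315 -0.1471  0.2007]
11 [[-0.231,-0.088,-0.019,-0.006,0.006,0.045],[-0.241,-0.054,-0.025,-0.006,0.006,0.045],[-0.246,-0.019,-0.031,-0.006,0.006,0.045],[-0.245,0.017,-0.035,-0.006,0.006,0.045],[-0.24,0.052,-0.039,-0.006,0.006,0.045],[-0.229,0.087,-0.042,-0.006,0.006,0.045],[-0.214,0.119,-0.044,-0.006,0.006,0.045],[-0.194,0.149,-0.046,-0.006,0.006,0.045],[-0.169,0.176,-0.046,-0.006,0.006,0.045],[-0.142,0.199,-0.046,-0.006,0.006,0.045],[-0.111,0.218,-0.044,-0.006,0.006,0.045]]
```

Call:
drive_tool([
  [[0,-0.001,-0.417,0,0,0],[0,-0.001,-0.417,0,0,0],[0,-0.001,-0.417,0,0,0],[-0.231,-0.088,-0.019,-0.006,0.006,0.045],[-0.241,-0.054,-0.025,-0.006,0.006,0.045],[-0.246,-0.019,-0.031,-0.006,0.006,0.045],[-0.245,0.017,-0.035,-0.006,0.006,0.045],[-0.24,0.052,-0.039,-0.006,0.006,0.045],[-0.229,0.087,-0.042,-0.006,0.006,0.045],[-0.214,0.119,-0.044,-0.006,0.006,0.045],[-0.194,0.149,-0.046,-0.006,0.006,0.045],[-0.169,0.176,-0.046,-0.006,0.006,0.045],[-0.142,0.199,-0.046,-0.006,0.006,0.045],[-0.111,0.218,-0.044,-0.006,0.006,0.045],[0,0,0,0,0,0]],
])

```text
clock: 10.42
tcp_pos: [0.4329, -0.1488, 0.2011]
orientation: [-0.004, 0.991, 0.039, 0.131]
wrist_force: [0.5, 1.2, 0.0]
finger_gap: 0.0342
grip_force: 0.0
```

Call:
drive_tool([
  [[0,0,0,0,0,0],[0,0,0,0,0,0]],
], jaw=0.4)

```text
clock: 10.68
tcp_pos: [0.4335, -0.1467, 0.2008]
orientation: [-0.005, 0.991, 0.041, 0.131]
wrist_force: [0.8, 0.1, 0.4]
finger_gap: 0.0593
grip_force: 0.0
```

```bash
python3 - <<'E'
from h import *
C=cam('wrist');im=viewer.read_camera('wrist');print(cur()[1])
out=im[:,:,::-1].copy();K=C
hsv=cv2.cvtColor(im,cv2.COLOR_RGB2HSV);m=((hsv[:,:,0]>100)&(hsv[:,:,0]<130)&(hsv[:,:,1]>130)).astype(np.uint8)
n,lab,st,ce=cv2.connectedComponentsWithStats(m);k=1+st[1:,4].argmax();m=lab==k;print(st[k],ce[k])
r=cv2.minAreaRect(cv2.findNonZero(m.astype(np.uint8)));print(r);cv2.drawContours(out,[cv2.boxPoints(r).astype(np.int32)],-1,(0,255,0),1)
for d in models.silhouettes('stapler','wrist')[:1]:
    print(d['score'],d['location']);cs,_=cv2.findContours(d['region'].astype(np.uint8),0,1);cv2.drawContours(out,cs,-1,(0,255,255),1)
# predicted floor line and plane intersection at 44mm above floor
R=toolR(RK[2],15);nn=-R[:,2];q0=rackw([0,0,.05])
for h in(.044,.053):
    for uv in [r[0]]+list(cv2.boxPoints(r)):
        o,dd=ray(C,uv);P=o+dd*((q0+nn*h-o)@nn)/(dd@nn);L=R.T@(P-rackw([0,.116,.05]));print(h,np.round(uv),'along',L[0],'across',-L[1])
cv2.imwrite('pics/w4.png',out);print(env.get_state()['clock'],env.get_state()['finger_gap'])
E
```

```text
[ 0.4336 -0.1467  0.2008]
[  291   128    62   235 13422] [319.4214 242.3976]
((321.5, 245.0), (61.0, 234.0), 0.0)
0.95 [320.2, 237.5]
0.044 [322. 245.] along -0.005051034052483653 across -0.0032415882492666747
0.044 [291. 362.] along -0.08940408125815211 across 0.015779272057036792
0.044 [291. 128.] along 0.06492074529835987 across 0.015481405642699913
0.044 [352. 128.] along 0.06547438576607842 across -0.019144441825398394
0.044 [352. 362.] along -0.08867746348096857 across -0.02561828270984029
0.053 [322. 245.] along -0.0019374433541234461 across -0.0030815498324390156
0.053 [291. 362.] along -0.08316922679468129 across 0.015235493314650952
0.053 [291. 128.] along 0.06544521341368391 across 0.014948648667478517
0.053 [352. 128.] along 0.06597836786473762 across -0.018395959928775428
0.053 [352. 362.] along -0.08246949560682841 across -0.024630253272931862
10.775 0.0596242315726046
```

View pics/w4.png

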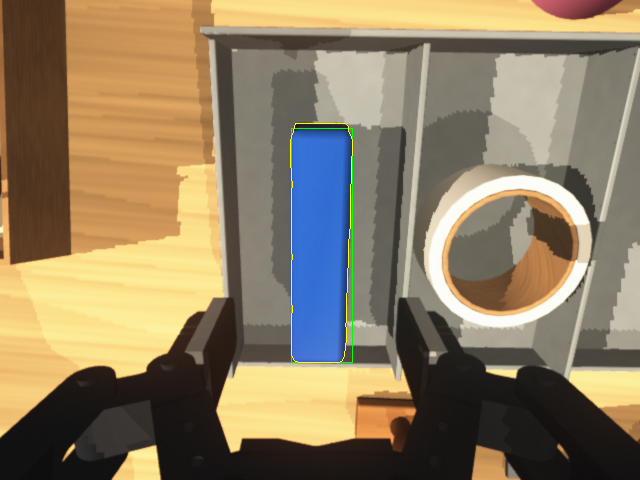

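The wrist view shows the blue stapler at columns 291–350 and rows 125–362, lined up with the bay. The white roll is at (510,250). Both fingers straddle the stapler, with free floor on each side.

```bash
python3 - <<'E'
from h import *
R=toolR(RK[2],15);n=-R[:,2]
p=rackw([0,.116,.05])+R[:,0]*-.008+R[:,1]*.002+n*.036;print(p,cur()[1])
a=rows(R,p+n*.05,v=.04);rows(R,p,a,v=.025)
E
```

```text
[ 0.455  -0.1475  0.0827] [ 0.4336 -0.1467  0.2007]
2 [[-0.042,0.009,0.29,0.0,0.0,0.002],[-0.042,0.009,0.29,0.0,0.0,0.002]]
2 [[0.0,0.0,0.208,0.0,0.0,0.0],[0.0,0.0,0.208,0.0,0.0,0.0]]
```

Call:
drive_tool([
  [[-0.042,0.009,0.29,0,0,0.002],[-0.042,0.009,0.29,0,0,0.002],[0,0,0.208,0,0,0],[0,0,0.208,0,0,0],[0,0,0,0,0,0],[0,0,0,0,0,0]],
])

```text
clock: 11.52
tcp_pos: [0.4551, -0.148, 0.0834]
orientation: [-0.005, 0.991, 0.034, 0.131]
wrist_force: [-0.1, -0.0, -0.1]
finger_gap: 0.0596
grip_force: 0.0
```

Call:
drive_tool([
  [[0,0,0,0,0,0],[0,0,0,0,0,0],[0,0,0,0,0,0],[0,0,0,0,0,0]],
], jaw=-1, grip_force=60)

```text
clock: 12.02
tcp_pos: [0.4553, -0.1484, 0.0842]
orientation: [-0.005, 0.991, 0.034, 0.132]
wrist_force: [-2.0, 1.1, 5.4]
finger_gap: 0.0348
grip_force: 60.0
```

```bash
python3 - <<'E'
from h import *
s=env.get_state();print(s['tcp_pos'],s['wrist_force'],s['finger_gap'],s['grip_force'])
R0,p0=cur();a=rows(R0,p0+[0,0,.12],v=.04)
R=toolR(ML[2]);
p=mailw([.008,-.062,0]);p[2]=.19;print(p);a=rows(R,p,a)
q=p.copy();q[2]=.06;rows(R,q,a,v=.04)
E
```

```text
[ 0.4553 -0.1484  0.0842] [-2.0215  1.1178  5.3979] 0.03477658662600226 60.03209710121155
3 [[0.087,0.0,-0.322,0.0,0.0,0.0],[0.087,0.0,-0.322,0.0,0.0,0.0],[0.087,0.0,-0.322,0.0,0.0,0.0]]
[0.5996 0.1791 0.19  ]
11 [[0.119,-0.24,0.043,0.006,-0.006,-0.045],[0.153,-0.22,0.045,0.006,-0.006,-0.045],[0.183,-0.195,0.046,0.006,-0.006,-0.045],[0.21,-0.166,0.046,0.006,-0.006,-0.045],[0.232,-0.134,0.044,0.006,-0.006,-0.045],[0.249,-0.099,0.042,0.006,-0.006,-0.045],[0.261,-0.062,0.039,0.006,-0.006,-0.045],[0.268,-0.023,0.035,0.006,-0.006,-0.045],[0.269,0.016,0.029,0.006,-0.006,-0.045],[0.265,0.054,0.024,0.006,-0.006,-0.045],[0.255,0.092,0.017,0.006,-0.006,-0.045]]
4 [[0.0,0.0,0.271,0.0,0.0,0.0],[0.0,0.0,0.271,0.0,0.0,0.0],[0.0,0.0,0.271,0.0,0.0,0.0],[0.0,0.0,0.271,0.0,0.0,0.0]]
```

Call:
drive_tool([
  [[0.087,0,-0.322,0,0,0],[0.087,0,-0.322,0,0,0],[0.087,0,-0.322,0,0,0],[0.119,-0.24,0.043,0.006,-0.006,-0.045],[0.153,-0.22,0.045,0.006,-0.006,-0.045],[0.183,-0.195,0.046,0.006,-0.006,-0.045],[0.21,-0.166,0.046,0.006,-0.006,-0.045],[0.232,-0.134,0.044,0.006,-0.006,-0.045],[0.249,-0.099,0.042,0.006,-0.006,-0.045],[0.261,-0.062,0.039,0.006,-0.006,-0.045],[0.268,-0.023,0.035,0.006,-0.006,-0.045],[0.269,0.016,0.029,0.006,-0.006,-0.045],[0.265,0.054,0.024,0.006,-0.006,-0.045],[0.213,0.092,0.017,0.006,-0.006,-0.045],[0,0,0,0,0,0],[0,0,0,0,0,0]],
])

```text
clock: 14.02
tcp_pos: [0.5998, 0.1732, 0.1885]
orientation: [-0.002, 0.685, 0.729, -0.0]
wrist_force: [-0.3, 0.1, -2.6]
finger_gap: 0.0349
grip_force: 61.9
```

```bash
python3 - <<'E'
from h import *
s=env.get_state();print(s['tcp_pos'],s['finger_gap'])
R=toolR(ML[2]);p=mailw([.003,-.062,0]);p[2]=.19;print(p)
C=cam('wrist');w=viewer.read_camera('wrist')[:,:,::-1].copy()
# roll predicted place: centre own (0,.058)
a=np.linspace(0,2*np.pi,60);P=np.c_[.05*np.cos(a),.058+.05*np.sin(a),a*0+.052]@rz(ML[2]).T+[ML[0],ML[1],0]
cv2.polylines(w,[proj(C,P).round().astype(np.int32)],True,(255,0,0),1)
P=[mailw([x*.095,y*.12,.07]) for x,y in((-1,-1),(-1,1),(1,1),(1,-1))];cv2.polylines(w,[proj(C,P).round().astype(np.int32)],True,(0,255,0),1)
sc=viewer.read_camera('scene')[:,:,::-1];u,v=proj(cam('scene'),[mailw([0,0,.1])])[0].astype(int)
o=np.zeros((360,800,3),np.uint8);o[:360,:400]=cv2.resize(sc[v-108:v+108,u-120:u+120],(400,360));o[:300,400:]=cv2.resize(w,(400,300));cv2.imwrite('pics/j5.png',o)
q=p.copy();q[2]=.055;rows(R,q,v=.04)
E
```

```text
[0.5998 0.1732 0.1885] 0.03490101852020539
[0.6    0.1741 0.19  ]
4 [[0.002,0.001,0.279,0.0,0.0,-0.001],[0.002,0.001,0.279,0.0,0.0,-0.001],[0.003,0.001,0.279,0.0,0.0,-0.001],[0.003,0.001,0.279,0.0,0.0,-0.001]]
```

View pics/j5.png

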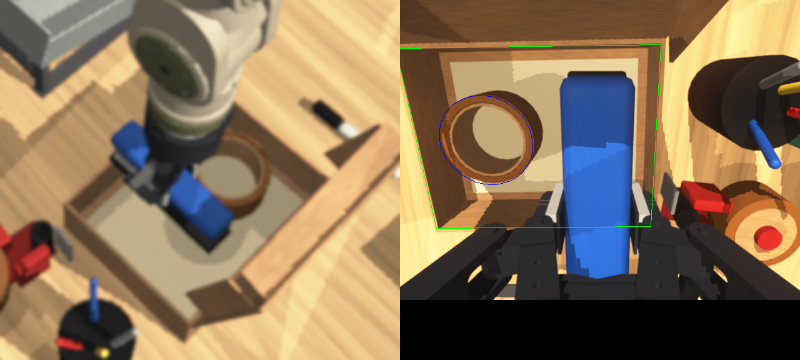

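The roll sits at its predicted place (the blue ring matches at (487,140)). The stapler hangs level and in line with the box, with its rear end at (597,72), so it is centred in the grip.

Call:
drive_tool([
  [[0.002,0.001,0.279,0,0,-0.001],[0.002,0.001,0.279,0,0,-0.001],[0.003,0.001,0.279,0,0,-0.001],[0.003,0.001,0.26,0,0,-0.001],[0,0,0.06,0,0,0],[0,0,0.02,0,0,0],[0,0,0,0,0,0]],
])

```text
clock: 15.0
tcp_pos: [0.6016, 0.175, 0.0493]
orientation: [-0.001, 0.68, 0.733, 0.001]
wrist_force: [0.4, -1.0, -3.0]
finger_gap: 0.0349
grip_force: 61.7
```

Call:
drive_tool([
  [[0,0,0.04,0,0,0],[0,0,0.02,0,0,0],[0,0,0,0,0,0]],
])

```text
clock: 15.38
tcp_pos: [0.6012, 0.1753, 0.0422]
orientation: [-0.001, 0.68, 0.733, 0.001]
wrist_force: [-2.8, -1.0, 5.4]
finger_gap: 0.0347
grip_force: 62.8
```

Call:
drive_tool([
  [[0,0,0,0,0,0],[0,0,0,0,0,0],[0,0,0,0,0,0]],
], jaw=0.3)

```text
clock: 15.75
tcp_pos: [0.6007, 0.1752, 0.0406]
orientation: [-0.001, 0.68, 0.733, 0.0]
wrist_force: [0.7, 0.0, 0.1]
finger_gap: 0.0554
grip_force: 0.0
```

Call:
drive_tool([
  [[0,0,-0.3,0,0,0],[0,0,-0.4,0,0,0],[0,0,-0.4,0,0,0],[0,0,-0.4,0,0,0],[0,0,-0.4,0,0,0],[0,0,-0.4,0,0,0],[0,0,0,0,0,0],[0,0,0,0,0,0]],
])

```text
clock: 16.75
tcp_pos: [0.6011, 0.1746, 0.316]
orientation: [-0.001, 0.68, 0.733, 0.0]
wrist_force: [0.7, 0.7, -1.0]
finger_gap: 0.0556
grip_force: 0.0
```

```bash
cat > lid.py <<'E'
from h import *
def tcp(th,rho=.165):
    c,s=np.cos(th),np.sin(th);p=mailw([.099-rho*c+.004*s+.011,0,0]);p[2]=.071+rho*s+.004*c+.011;return p
E
python3 - <<'E'
from lid import *
s=env.get_state();print(s['tcp_pos'],s['clock'])
w=viewer.read_camera('wrist')[:,:,::-1]
viewer.read_camera('top');V=[]
for c in('scene','top'):
    viewer.read_camera(c);d=models.silhouettes('lid',c);print(c,[(k['score'],k['location']) for k in d][:2])
o=cv2.resize(w,(400,300));o2=cv2.resize(viewer.read_camera('scene')[:,:,::-1],(400,300));cv2.imwrite('pics/j6.png',np.hstack([o,o2]))
R=toolR(ML[2]);p=mailw([.215,0,0]);p[2]=.33;a=rows(R,p);q=p.copy();q[2]=.236;a=rows(R,q,a,v=.04)
t=tcp(1.5);print(q,t);a=rows(R,t,a,v=.018)
E
```

```text
[0.6011 0.1746 0.316 ] 16.75
scene [(0.77, [462.9, 356.3])]
top []
5 [[0.353,-0.104,-0.023,0.0,0.0,0.0],[0.353,-0.104,-0.023,0.0,0.0,0.0],[0.353,-0.104,-0.023,0.0,0.0,0.0],[0.353,-0.104,-0.024,0.0,0.0,0.0],[0.353,-0.105,-0.024,0.0,0.0,0.0]]
3 [[0.0,0.0,0.261,0.0,0.0,0.0],[0.0,0.0,0.261,0.0,0.0,0.0],[0.0,0.0,0.261,0.0,0.0,0.0]]
[0.5225 0.3809 0.236 ] [0.5308 0.2685 0.2469]
7 [[-0.134,0.0,-0.013,0.0,0.0,0.0],[-0.134,0.0,-0.013,0.0,0.0,0.0],[-0.134,0.0,-0.013,0.0,0.0,0.0],[-0.134,0.0,-0.013,0.0,0.0,0.0],[-0.134,0.0,-0.013,0.0,0.0,0.0],[-0.134,0.0,-0.013,0.0,0.0,0.0],[-0.134,0.0,-0.013,0.0,0.0,0.0]]
```

View pics/j6.png

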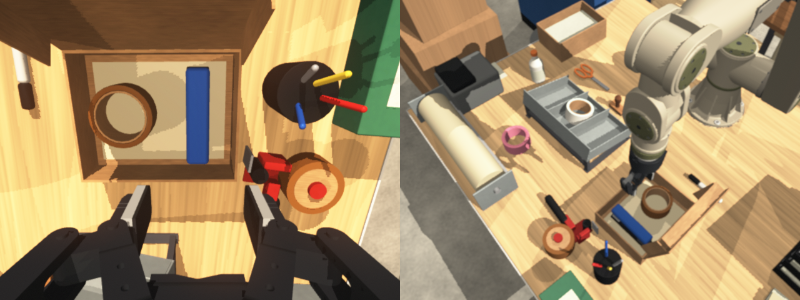

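Both goods lie as wanted: the roll is flat at (123,113) and the stapler stands upright at (198,115), clear of the front wall. Next I go behind the lid.

Call:
drive_tool([
  [[0.2,-0.06,-0.12,0,0,0],[0.353,-0.104,0,0,0,0],[0.353,-0.104,0,0,0,0],[0.353,-0.104,0,0,0,0],[0.353,-0.104,0,0,0,0],[0.153,-0.045,0,0,0,0],[0,0,0.261,0,0,0],[0,0,0.261,0,0,0],[0,0,0.261,0,0,0],[0,0,0,0,0,0]],
], jaw=-1)

```text
clock: 18.35
tcp_pos: [0.5213, 0.3798, 0.2346]
orientation: [-0.002, 0.68, 0.733, -0.003]
wrist_force: [0.5, -0.1, 0.2]
finger_gap: 0.0003
grip_force: 0.0
```

```bash
python3 - <<'E'
from lid import *
s=env.get_state();print(s['tcp_pos'],s['wrist_force'])
R=toolR(ML[2]);a=rows(R,tcp(1.5),v=.02)
for th in np.arange(1.4,-.01,-.1): a=rows(R,tcp(th),a,n=1)
E
```

```text
[0.5213 0.3798 0.2346] [ 0.4713 -0.1193  0.1899]
6 [[-0.155,0.001,-0.017,0.0,0.0,0.0],[-0.155,0.002,-0.017,0.0,0.0,0.0],[-0.155,0.002,-0.017,0.0,0.0,0.0],[-0.155,0.002,-0.017,0.0,0.0,0.0],[-0.155,0.002,-0.017,0.0,0.0,0.0],[-0.155,0.002,-0.017,0.0,0.0,0.0]]
1 [[-0.137,0.0,0.013,0.0,0.0,0.0]]
1 [[-0.135,0.0,0.027,0.0,0.0,0.0]]
1 [[-0.131,0.0,0.04,0.0,0.0,0.0]]
1 [[-0.127,0.0,0.053,0.0,0.0,0.0]]
1 [[-0.121,0.0,0.065,0.0,0.0,0.0]]
1 [[-0.114,0.0,0.077,0.0,0.0,0.0]]
1 [[-0.105,0.0,0.088,0.0,0.0,0.0]]
1 [[-0.096,0.0,0.098,0.0,0.0,0.0]]
1 [[-0.086,0.0,0.107,0.0,0.0,0.0]]
1 [[-0.075,0.0,0.115,0.0,0.0,0.0]]
1 [[-0.063,0.0,0.122,0.0,0.0,0.0]]
1 [[-0.05,0.0,0.128,0.0,0.0,0.0]]
1 [[-0.037,0.0,0.132,0.0,0.0,0.0]]
1 [[-0.024,0.0,0.135,0.0,0.0,0.0]]
1 [[-0.01,0.0,0.137,0.0,0.0,0.0]]
```

Call:
drive_tool([
  [[-0.155,0.001,-0.017,0,0,0],[-0.155,0.002,-0.017,0,0,0],[-0.155,0.002,-0.017,0,0,0],[-0.155,0.002,-0.017,0,0,0],[-0.155,0.002,-0.017,0,0,0],[-0.155,0.002,-0.017,0,0,0],[-0.137,0,0.013,0,0,0],[-0.135,0,0.027,0,0,0],[-0.131,0,0.04,0,0,0],[0,0,0,0,0,0]],
])

```text
clock: 19.6
tcp_pos: [0.5357, 0.2205, 0.239]
orientation: [-0.002, 0.68, 0.733, -0.001]
wrist_force: [0.3, -0.0, 0.1]
finger_gap: 0.0003
grip_force: 0.0
```

Call:
drive_tool([
  [[-0.127,0,0.053,0,0,0],[-0.121,0,0.065,0,0,0],[-0.114,0,0.077,0,0,0],[-0.105,0,0.088,0,0,0],[-0.096,0,0.098,0,0,0],[-0.086,0,0.107,0,0,0],[-0.075,0,0.115,0,0,0],[-0.063,0,0.122,0,0,0],[0,0,0,0,0,0]],
])

```text
clock: 20.72
tcp_pos: [0.5419, 0.1272, 0.1508]
orientation: [-0.002, 0.68, 0.733, -0.001]
wrist_force: [0.0, -0.0, 0.0]
finger_gap: 0.0001
grip_force: 0.0
```

Call:
drive_tool([
  [[-0.05,0,0.128,0,0,0],[-0.037,0,0.132,0,0,0],[-0.024,0,0.12,0,0,0],[0,0,0,0,0,0]],
])

```text
clock: 21.22
tcp_pos: [0.5426, 0.1143, 0.1052]
orientation: [-0.003, 0.68, 0.733, -0.001]
wrist_force: [0.6, 1.3, 0.4]
finger_gap: 0.0003
grip_force: 0.0
```

```bash
python3 - <<'E'
from lid import *
s=env.get_state();print(s['tcp_pos'],s['wrist_force'],tcp(0),tcp(.1))
cv2.imwrite('pics/s7.png',np.hstack([cv2.resize(viewer.read_camera(c)[:,:,::-1],(400,300)) for c in('scene','top')]))
E
```

```text
[0.5426 0.1143 0.1052] [0.5768 1.2919 0.3659] [0.5425 0.1117 0.086 ] [0.5424 0.1129 0.1025]
```

View pics/s7.png

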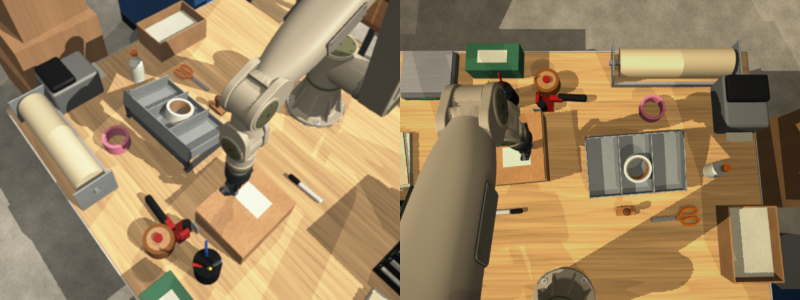

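The lid came over with the tool and is nearly shut: its label shows at (255,200) in the scene view. Now I press it down slowly.

Call:
drive_tool([
  [[-0.01,0,0.08,0,0,0],[0,0,0.05,0,0,0],[0,0,0.025,0,0,0],[0,0,0,0,0,0]],
])

```text
clock: 21.82
tcp_pos: [0.5437, 0.1135, 0.0881]
orientation: [-0.002, 0.68, 0.733, -0.0]
wrist_force: [-0.4, 0.7, 0.8]
finger_gap: 0.0003
grip_force: 0.0
```

Call:
drive_tool([
  [[0,0,0.02,0,0,0],[0,0,0.015,0,0,0],[0,0,0,0,0,0]],
])

```text
clock: 22.2
tcp_pos: [0.5442, 0.1135, 0.0859]
orientation: [-0.001, 0.68, 0.733, 0.001]
wrist_force: [-3.9, -0.5, 11.0]
finger_gap: -0.0001
grip_force: 5.3
```

Call:
drive_tool([
  [[0,0,0.01,0,0,0],[0,0,0,0,0,0]],
])

```text
clock: 22.45
tcp_pos: [0.5443, 0.1135, 0.0857]
orientation: [-0.001, 0.68, 0.733, 0.001]
wrist_force: [-6.0, -0.7, 17.2]
finger_gap: 0.0
grip_force: 8.8
```

Call:
drive_tool([
  [[0,0,-0.2,0,0,0],[0,0,-0.4,0,0,0],[0,0,-0.4,0,0,0],[0,0,-0.4,0,0,0],[0,0,0,0,0,0],[0,0,0,0,0,0]],
])

```text
clock: 23.2
tcp_pos: [0.5441, 0.1131, 0.2507]
orientation: [-0.001, 0.68, 0.733, 0.0]
wrist_force: [0.2, -0.2, -0.2]
finger_gap: 0.0
grip_force: 0.0
```

```bash
python3 - <<'E'
from lid import *
s=env.get_state();print(s['tcp_pos'],s['wrist_force'],s['clock'])
C=cam('wrist');w=viewer.read_camera('wrist')[:,:,::-1].copy()
for z,c in((.075,(0,255,0)),(.0,(255,0,0))):
    P=[mailw([x*.099,y*.124,z]) for x,y in((-1,-1),(-1,1),(1,1),(1,-1))];cv2.polylines(w,[proj(C,P).round().astype(np.int32)],True,c,1)
sc=viewer.read_camera('scene')[:,:,::-1];u,v=proj(cam('scene'),[mailw([0,0,.05])])[0].astype(int)
o=np.zeros((360,800,3),np.uint8);o[:,:400]=cv2.resize(sc[v-108:v+108,u-120:u+120],(400,360));o[:300,400:]=cv2.resize(w,(400,300));cv2.imwrite('pics/j8.png',o)
E
```

```text
[0.5441 0.1131 0.2507] [ 0.1676 -0.1676 -0.2118] 23.2
```

View pics/j8.png

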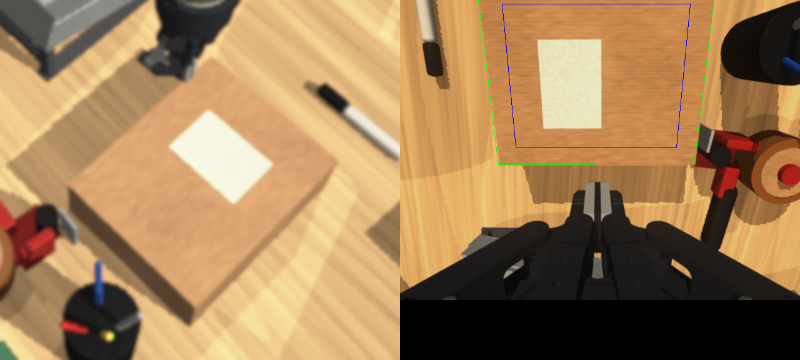

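The lid lies flat on the rim; its outline matches the shut model, with the front edge at row 163 of the wrist view. The robot is clear, so I hand in.

```bash
python3 -c "
from workcell import order
print(order.hand_in())"
```

```text
the job is handed in; nothing more can be done
None
```

The brown tape roll lies flat and the blue stapler stands on its base side by side in the mailer, the lid is fully shut, and the job was handed in at about 23 s; the hand-in returned no verdict.

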